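Hold the surface thermometer on the filling chute's lowest measuring ring

ROBOT

A 6-joint arm with a two-finger parallel gripper is mounted at the origin on the work surface. World frame = base frame: x ahead of the robot, y to its left, z up, the work surface at z = 0. Lengths are in m, angles in rad, forces in N, time in s.
With the tool pointing down it reaches from about 0.225 to 0.875 m from the base axis. Payload 3.4 kg.
Tool frame: the origin (TCP) lies at the very end of the fingers, on their centre line; the grasp point (between the pads) lies manip.grip_point_offset behind it (manip.grip_point_offset is the distance from the TCP to the grasp point, in m); z points along the fingers, y is the line along which they close (so a half turn about z gives the same grasp; the last joint's range is limited). The gripper opens to 85 mm and grips with 20 to 120 N. Pads are 22 mm wide; open, the fingers measure 114 mm over their backs; the gripper's body (76 mm by 85 mm) begins 54 mm behind the grasp point. The pads swing forward as they close: fully open they stand 13 mm farther back than shut.
Start: joints at [-1.381, 0.276, 1.505, -0, 1.361, -0.121], TCP at [0.176, -0.547, 0.231] pointing down, gripper open.
Joint ranges: [-2.89, 2.89], [-0.75, 2.08], [0.22, 2.7], [-1.18, 4.32], [0.11, 2.71], [-2.7, 2.7]. Speed limits (rad/s): [2.57, 2.57, 3.14, 3.14, 3.14, 3.14].

INTERFACE

Orientations are given as a unit quaternion [w, x, y, z].
In Python, from rig import manip gives the robot as it stands.
- The arm moves only by the shell command python3 -m pendant 'ROWS' [FORCE]. ROWS is JSON, a list of rows, each an object of numbers: "jaw": the opening, from -1 (shut) to 1 (fully open); "tx", "ty", "tz": the shift along the world's x, y, z in cm; "ax", "ay", "az": the turn, a rotation vector about the world's x, y, z in degrees. In form: [{"jaw": .., "tx": .., "ty": .., "tz": .., "ax": .., "ay": .., "az": ..}, ...]. A call has 1 to 10 rows; each row is the pose to reach, as a shift and turn from the pose commanded when the call began; what a row does not reach only later rows make up. A row lasts 1/8 s, in which the tool goes at most 62.5 mm and 10.7 degrees, less where a joint would pass 70% of its speed; a pose out of reach is approached as far as the arm can. A call with a gripper value outside its range is refused whole. The fingers move at their own pace and stop on an object; FORCE is the grip in N (left out, the last holds). Time passes only in rows, so rows that repeat a pose let the fingers close. It gives the time, the measured TCP pose, the force, the opening and the grip force at its end, in the units of the state.
- manip.get_state(): the state, without advancing time (a new reading comes with each control period).
- manip.get_image(name): name is "scene" or "top"; returns a dict with "pixels" (480x640x3 uint8, blue, green, red), "depth" (480x640 float32, m along the optical axis (not along the pixel's ray), 0 where there is no reading), "fx", "fy", "cx", "cy" (pixels), "pose" (4x4, takes a point from camera to world coordinates). Camera axes: x right, y down, z forward; pixel columns grow to the right and rows downward; lengths in m; the calibration is good to about 2 mm. A picture is of the moment at which its call begins.
- manip.sign_off(): hands the job in; it is judged then, once.
The state is a dict: "clock": time; "qpos": joint angles; "qd": joint speeds; "effort": joint torques, N m; "position": TCP position; "ee_rot": TCP orientation; "contact_force": force on the tool from outside, world axes, zero at the start; "moment": the same for the moment, N m; "width": finger opening in m; "gripper_force": force on a finger pad.
Only numpy, scipy, OpenCV 4.12 (cv2) and the standard library are available. Lean on these libraries where they do the work, as an engineer would, in place of code of your own. Each camera call takes 0.05 s, during which the arm holds its last target. There are 200 camera calls.

TASK

Before the sweets are run, check how warm the filling chute is: take the surface thermometer with the flat sprung foot out of the rack and set its foot inside the lowest of the three rings on the sloping chute bed, the ring nearest the outlet, with the thermometer square to the bed. Press lightly, so that the sprung foot gives some millimetres but is not pushed right home, and finish still holding it there, steady, in the gripper. Leave the needle thermometer and the jar under the outlet where they are.

Things in the scene. Friction and masses are not known exactly. Their poses are not given: they have to be found in the camera images.
- probe: Surface thermometer, 147 mm long, 0.14 kg, upright in the rack at the start. Its own z runs up along it from foot to head; origin: centre of the foot's underside when the foot is not pushed in. A dark grey head block, below it a steel stem 10 mm thick (z 14 to 72 mm), then the foot. The head rests on the rack's shelf, the stem hangs through the hole: lift it 90 mm before moving sideways.
- probe_head (a point): Point to grip on the thermometer's axis, 115 mm above its origin. The head is a block 28 mm along its own x and 36 mm along its own y, from z = 72 to 147 mm, with a small display and a button on top. Grip from above across the 28 mm: its +x and -x faces are free. In the rack its axes are parallel to the rack's.
- probe_foot (a joint): How far the sprung foot is pushed into the stem, in m: 0 free, 0.008 right home against the stop. The spring gives 1.0 N at the start of travel and 0.6 N more per mm (5.8 N fully in).
- foot_face (a point): Centre of the flat underside of the foot, a copper-coloured disc 16 mm in diameter and 4 mm thick; moves with the foot; its z axis is the thermometer's.
- spot (a point): Centre of the lowest measuring ring, on the bed's surface: a thin black printed ring of 32 mm outside and 28 mm inside diameter with a dot at its centre, 90 mm up the slope from the outlet lip, on the bed's centre line. Two like rings lie 60 and 120 mm further up the slope. The axes are the bed's: z square out of the bed's surface, y up the slope, x level across it.
- chute_bed (a joint): Slope of the chute bed (the trough's floor) against level in rad, about 0.28 to 0.50; clamped, it does not give. The bed carries a hopper of sweets on its upper end: its shut gate is 145 mm up the slope from the spot, its rim 118 mm above the bed.
- chute: Sweet filling chute, fixed: steel base plate 150 mm (x) by 250 mm (y), posts, and an aluminium trough 116 mm wide inside, side walls 28 mm high, running down towards the chute's own -y to its outlet above an open jar. Origin: base's cross-centre, on the table; the spot lies about 35 mm to its -y side, 147 to 159 mm above the table.
- rack: Thermometer rack, fixed: white base 100 mm (x) by 200 mm (y), end panels and a steel shelf whose top is 86 mm above the table, with two 22 mm holes 45 mm either side of its centre along its own y. The surface thermometer and the needle thermometer stand in them, either way round. Origin at the centre of its underside.
- needle: Needle thermometer in the rack's other hole, to be left there: thin stem, black collar and a round white dial 48 mm in diameter, its top 118 mm above the table. Origin at the needle's point.
- jar_fill: Open clip-top glass jar with some sweets, 92 mm in diameter and 100 mm high, its lid hanging open, standing under the chute's outlet. Origin at the centre of its underside.
There are look-alikes about, which are no part of the job. Leave any purple look-alike of the probe alone.

How it is judged:
By the outcome, as a careful person would: the job done as asked, in the order asked, and still so for the second after the job is handed in, while the arm keeps its last pose, push and grip.
It also fails if it takes over 32 s, if anything falls off the work surface, if the arm or the gripper's body presses on something with over 40 N, if the wrist force passes 120 N, or if a joint passes its speed limit or range.

## Working session

There is one attempt and no reset: what is moved stays moved. The work goes in short steps, Python scripts to look and compute and a shell command to move; the robot and the scene stay as the last step left them, time stands still between calls to the robot, and variables do not carry over. Pictures are saved under pics/ and viewed, at most 10 in all, crops included, and the job is handed in when it is done.

```bash
mkdir -p pics; ls
python3 - <<'E'
from rig import manip
import cv2,numpy as np
for n in("scene","top"):
    im=manip.get_image(n); cv2.imwrite(f"pics/{n}0.png",im["pixels"]); np.savez(f"{n}0.npz",**im)
    print(n,im["fx"],im["cx"],im["cy"],np.round(im["pose"],3).tolist())
print(manip.get_state(), manip.grip_point_offset)
E
```

```text
pics
scene 600.5169793232109 321.04029870374944 250.14762615894327 [[-0.285, 0.825, -0.488, 1.049], [0.959, 0.243, -0.149, 0.061], [-0.004, -0.51, -0.86, 0.998], [0.0, 0.0, 0.0, 1.0]]
top 447.78766471436114 316.4378168950577 240.0851145450564 [[0.025, -0.982, 0.189, 0.402], [-1.0, -0.023, 0.012, -0.106], [-0.008, -0.189, -0.982, 0.922], [0.0, 0.0, 0.0, 1.0]]
{'clock': 0.1, 'qpos': array([-1.38102394e+00,  2.76535308e-01,  1.50600787e+00, -3.83794838e-05,
        1.36070188e+00, -1.21030530e-01]), 'qd': array([-0.00045205, -0.0010436 , -0.00301409, -0.0006257 , -0.00140649,
        0.0002211 ]), 'effort': array([ 1.22260601e-03, -4.17699301e+01, -2.46404994e+01, -1.69495206e-04,
        5.86476963e-03,  1.05318020e-05]), 'position': array([ 0.17572349, -0.54699417,  0.23052365]), 'ee_rot': array([-8.25072623e-04,  9.87948515e-01,  1.54780646e-01, -4.71452423e-05]), 'contact_force': array([ 0.61882375, -0.15575992,  1.17972635]), 'moment': array([-0.00853766, -0.01085418,  0.03826735]), 'gripper_force': 0.0, 'width': 0.08564688142056122} 0.0187
```

View pics/scene0.png

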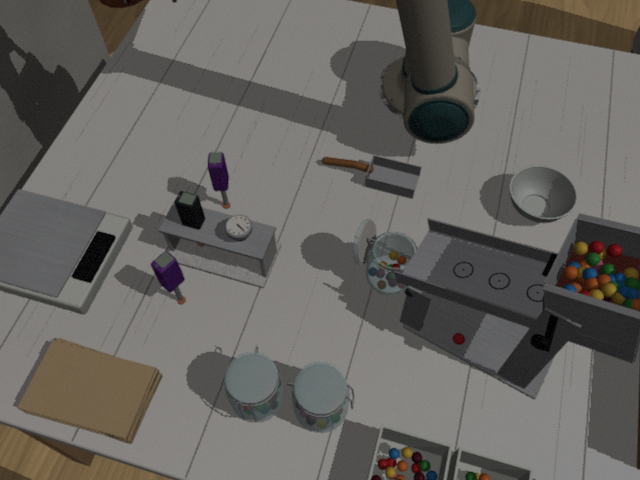

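View pics/top0.png

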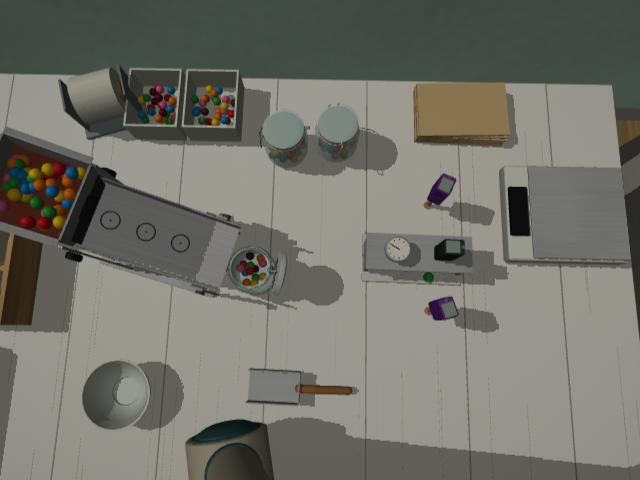

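Candidates for the probe:
- Dark grey head in the rack: scene (190,208), top (450,250).
- Purple look-alikes: scene (218,172) and (168,270), top (442,188) and (443,308).
- White-dial needle: top (398,249).

I choose the dark grey head. The lowest ring, nearest the jar, is at top (180,243) and scene (463,269).

```bash
cat > h.py <<'E'
import numpy as np,cv2
def load(n): return dict(np.load(n+".npz"))
def cloud(im):
    v,u=np.mgrid[:480,:640]; d=im["depth"]
    c=np.stack([(u-im["cx"])/im["fx"]*d,(v-im["cy"])/im["fy"]*d,d],-1)
    return c@im["pose"][:3,:3].T+im["pose"][:3,3]
def ray(im,u,v):
    d=im["pose"][:3,:3]@np.array([(u-im["cx"])/im["fx"],(v-im["cy"])/im["fy"],1]); return im["pose"][:3,3],d/np.linalg.norm(d)
def tri(a,b):
    A=np.zeros((3,3));B=np.zeros(3)
    for o,d in(a,b): P=np.eye(3)-np.outer(d,d);A+=P;B+=P@o
    return np.linalg.solve(A,B)
def rect(P):
    (c,s,a)=cv2.minAreaRect((P[:,:2]*1000).astype(np.float32)); return np.round(c,1),np.round(s,1),round(a,1)
E
python3 - <<'E'
from h import *
S,T=load("scene0"),load("top0")
for n,im,box in(("top",T,(355,225,480,285)),("scene",S,(150,180,285,290))):
    X=cloud(im);x0,y0,x1,y1=box;R=X[y0:y1,x0:x1].reshape(-1,3)
    for lo,hi in((.155,.170),(.08,.092),(.112,.124),(.01,.03)):
        P=R[(R[:,2]>lo)&(R[:,2]<hi)]
        if len(P)>5: print(n,lo,len(P),np.round(np.median(P,0),4),rect(P))
# rings: dark contours
def rings(im,box):
    x0,y0,x1,y1=box;g=cv2.cvtColor(im["pixels"],cv2.COLOR_BGR2GRAY)[y0:y1,x0:x1]
    b=cv2.adaptiveThreshold(g,255,cv2.ADAPTIVE_THRESH_GAUSSIAN_C,cv2.THRESH_BINARY_INV,31,15)
    out=[]
    for c in cv2.findContours(b,cv2.RETR_LIST,cv2.CHAIN_APPROX_NONE)[0]:
        if len(c)>25:
            e=cv2.fitEllipse(c)
            if 12<e[1][0]<26 and e[1][1]<30: out.append((round(e[0][0]+x0,1),round(e[0][1]+y0,1),np.round(e[1],1).tolist()))
    return out
print(rings(T,(95,200,200,260)));print(rings(S,(445,250,560,310)))
# bed plane
for n,im,box in(("top",T,(100,210,190,255)),("scene",S,(450,262,545,298))):
    x0,y0,x1,y1=box;P=cloud(im)[y0:y1,x0:x1].reshape(-1,3)
    for _ in range(6):
        A=np.c_[P[:,:2],np.ones(len(P))];k=np.linalg.lstsq(A,P[:,2],rcond=None)[0];r=P[:,2]-A@k
        P=P[abs(r)<max(.002,2*r.std())]
    nn=np.array([-k[0],-k[1],1]);nn/=np.linalg.norm(nn);print(n,len(P),"normal",nn.round(4),"slope",np.arccos(nn[2]).round(4),"k",k.round(4),r.std())
c=np.vstack([cv2.resize(T["pixels"][210:290,350:480],None,fx=5,fy=3.5)[:280,:650],cv2.resize(T["pixels"][190:275,70:240],(650,300),interpolation=cv2.INTER_CUBIC)]);cv2.imwrite("pics/crop.png",c)
E
```

```text
top 0.155 328 [ 0.5417 -0.333   0.1603] (array([ 542.4, -333.5]), array([35. , 28.4]), 89.2)
top 0.08 2815 [ 0.5354 -0.2888  0.0855] (array([ 543.4, -289.3]), array([200.8,  71. ]), 89.0)
top 0.112 577 [ 0.5423 -0.2448  0.1178] (array([ 545.8, -283.8]), array([ 46. , 126.2]), 3.3)
top 0.01 190 [ 0.5073 -0.3162  0.0146] (array([ 511.3, -275.6]), array([212.5,  86. ]), 67.1)
scene 0.155 309 [ 0.5451 -0.3322  0.1619] (array([ 542.6, -333.4]), array([38.1, 28.9]), 89.8)
scene 0.08 2852 [ 0.5555 -0.2889  0.0871] (array([ 544.7, -301.8]), array([191. , 222.4]), 37.6)
scene 0.112 717 [ 0.5509 -0.2493  0.1192] (array([ 568.1, -322. ]), array([141.5, 189.9]), 51.7)
scene 0.01 995 [ 0.5664 -0.2816  0.0113] (array([ 545.8, -273. ]), array([192.2, 157.1]), 63.8)
[(179.9, 242.9, [16.4, 17.0]), (179.9, 242.8, [17.7, 18.3]), (145.6, 231.6, [17.0, 17.6]), (145.5, 231.7, [17.9, 19.2]), (110.0, 219.8, [17.0, 18.5]), (110.0, 219.9, [18.1, 20.0])]
[(498.8, 280.6, [15.1, 19.6]), (498.9, 280.8, [16.3, 20.8]), (462.9, 269.4, [14.7, 18.2]), (462.9, 269.5, [15.3, 20.0]), (545.8, 262.3, [15.3, 24.3])]
top 3551 normal [-0.0817 -0.2976  0.9512] slope 0.3137 k [0.0859 0.3129 0.0571] 0.0011430807101194232
scene 2935 normal [-0.0838 -0.2996  0.9504] slope 0.3164 k [0.0882 0.3152 0.0571] 0.0012070048966066102
```

View pics/crop.png

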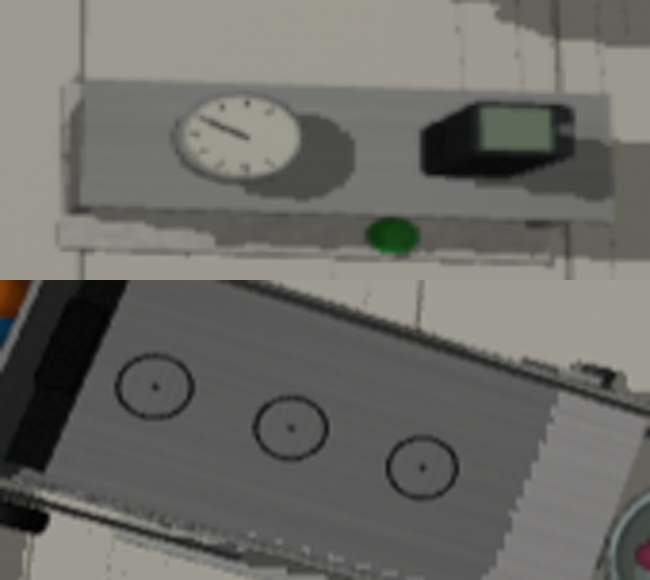

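The crop shows the dark head with its display in the rack hole at crop (500,140), the dial at (240,138), and the lowest ring at (422,467). The choice stands. Next I compute the spot, the clearances and the move numbers.

Run:
```python
from h import *
from scipy.spatial.transform import Rotation as R
S,T=load("scene0"),load("top0")
k=dict(T=np.array([.0859,.3129,.0571]),S=np.array([.0882,.3152,.0571]))
def hit(im,u,v,k):
    o,d=ray(im,u,v);t=(k[0]*o[0]+k[1]*o[1]+k[2]-o[2])/(d[2]-k[0]*d[0]-k[1]*d[1]);return o+t*d
print("top",hit(T,179.9,242.8,k["T"]).round(4),"scene",hit(S,462.9,269.4,k["S"]).round(4))
a=tri(ray(T,179.9,242.8),ray(S,462.9,269.4));b=tri(ray(T,145.6,231.6),ray(S,498.8,280.7));print("tri",a.round(4),b.round(4),np.linalg.norm(b-a),"slope",np.arcsin((b-a)[2]/np.linalg.norm(b-a)))
c=hit(T,110,219.8,k["T"]);a2=hit(T,179.9,242.8,k["T"]);print("up dir",((c-a2)/np.linalg.norm(c-a2)).round(4),np.linalg.norm(c-a2))
X=cloud(T)
for n,im in(("T",T),("S",S)):
  hsv=cv2.cvtColor(im["pixels"],cv2.COLOR_BGR2HSV);m=cv2.inRange(hsv,(125,80,40),(155,255,255));X=cloud(im)
  _,l,st,_=cv2.connectedComponentsWithStats(m)
  for i in range(1,len(st)):
    if st[i,4]>60: P=X[l==i]; print(n,"purple",st[i],P.min(0).round(3),P.max(0).round(3))
X=cloud(S).reshape(-1,3);P=X[(X[:,1]>.1)&(X[:,2]>.2)&(X[:,0]>.3)];print("hopper",P.min(0).round(3),P.max(0).round(3))
n=np.array([-.083,-.2986,.951]);n/=np.linalg.norm(n)
ax=np.cross([0,0,1],n);rv=R.from_rotvec(ax/np.linalg.norm(ax)*np.arccos(n[2])).as_rotvec(degrees=True);print("tilt rv",rv)
```

```text
top [0.5404 0.1444 0.1487] scene [0.5385 0.1433 0.1498]
tri [0.5398 0.1432 0.1521] [0.5548 0.1982 0.17  ] 0.05979796033400363 slope 0.3054123564604719
up dir [0.2518 0.9173 0.3086] 0.12002160669698989
T purple [427 174  29  31 327] [ 0.402 -0.344  0.075] [ 0.68  -0.106  0.922]
T purple [429 297  29  23 311] [ 0.42  -0.34   0.077] [ 0.457 -0.306  0.15 ]
S purple [208 153  20  38 448] [ 0.421 -0.337  0.078] [ 0.461 -0.305  0.152]
S purple [151 258  33  34 553] [ 0.597 -0.415 -0.001] [ 0.682 -0.307  0.152]
hopper [0.499 0.185 0.2  ] [0.666 0.382 0.347]
tilt rv [17.39089882 -4.83404086  0.        ]
```

```bash
python3 -m pendant '[{"jaw":0.3,"tx":18,"ty":10.5,"tz":1,"az":36},{"jaw":0.3,"tx":18,"ty":10.5,"tz":1,"az":36},{"jaw":0.3,"tx":18,"ty":10.5,"tz":1,"az":36},{"jaw":0.3,"tx":36.7,"ty":21.4,"tz":0,"az":71.3},{"jaw":0.3,"tx":36.7,"ty":21.4,"tz":0,"az":71.3},{"jaw":0.3,"tx":36.7,"ty":21.4,"tz":0,"az":71.3},{"jaw":0.3,"tx":36.7,"ty":21.4,"tz":0,"az":71.3},{"jaw":0.3,"tx":36.7,"ty":21.4,"tz":0,"az":71.3},{"jaw":0.3,"tx":36.7,"ty":21.4,"tz":0,"az":71.3},{"jaw":0.3,"tx":36.7,"ty":21.4,"tz":0,"az":71.3}]' 40
python3 - <<'E'
from rig import manip
import cv2
from scipy.spatial.transform import Rotation as R
s=manip.get_state();print(s["position"],s["width"],s["qpos"].round(3));q=s["ee_rot"];print(R.from_quat([*q[1:],q[0]]).as_matrix().round(4))
cv2.imwrite("pics/s1.png",manip.get_image("scene")["pixels"])
E
```

```text
[ 0.17572349 -0.54699417  0.23052365] 0.08564688142056122 [-1.381  0.277  1.506 -0.     1.361 -0.121]
[[ 9.521e-01  3.058e-01 -3.000e-04]
 [ 3.058e-01 -9.521e-01  1.600e-03]
 [ 2.000e-04 -1.600e-03 -1.000e+00]]invalid input at $[0]: expected keys jaw, tx, ty, tz, ax, ay, az
```

View pics/s1.png

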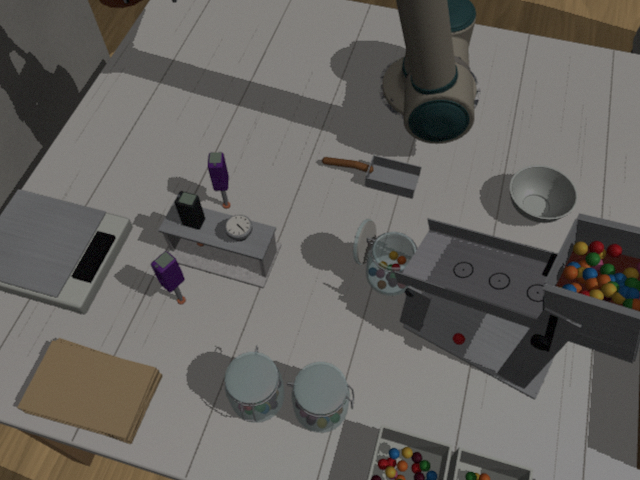

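The call was refused because every key must be given, and the picture shows the scene unchanged. I'm sending it again with all the keys.

```bash
python3 -m pendant '[{"jaw":0.3,"tx":18,"ty":10.5,"tz":1,"ax":0,"ay":0,"az":36},{"jaw":0.3,"tx":18,"ty":10.5,"tz":1,"ax":0,"ay":0,"az":36},{"jaw":0.3,"tx":18,"ty":10.5,"tz":1,"ax":0,"ay":0,"az":36},{"jaw":0.3,"tx":36.7,"ty":21.4,"tz":0,"ax":0,"ay":0,"az":71.3},{"jaw":0.3,"tx":36.7,"ty":21.4,"tz":0,"ax":0,"ay":0,"az":71.3},{"jaw":0.3,"tx":36.7,"ty":21.4,"tz":0,"ax":0,"ay":0,"az":71.3},{"jaw":0.3,"tx":36.7,"ty":21.4,"tz":0,"ax":0,"ay":0,"az":71.3},{"jaw":0.3,"tx":36.7,"ty":21.4,"tz":0,"ax":0,"ay":0,"az":71.3},{"jaw":0.3,"tx":36.7,"ty":21.4,"tz":0,"ax":0,"ay":0,"az":71.3},{"jaw":0.3,"tx":36.7,"ty":21.4,"tz":0,"ax":0,"ay":0,"az":71.3}]' 40
cat > st.py <<'E'
from rig import manip
from scipy.spatial.transform import Rotation as R
s=manip.get_state();print(s["clock"],s["position"].round(4),s["width"],s["qpos"].round(3),s["contact_force"].round(2),s["gripper_force"]);q=s["ee_rot"];print(R.from_quat([*q[1:],q[0]]).as_matrix().round(4))
E
python3 st.py
```

```text
clock: 1.4
position: [0.5417, -0.3343, 0.2314]
ee_rot: [-0.0, 0.713, 0.701, -0.0]
contact_force: [-0.1, -0.5, 0.5]
width: 0.0559
gripper_force: 0.0
1.4 [ 0.5417 -0.3343  0.2314] 0.05594061722424613 [-0.662  0.369  1.365 -0.     1.407 -0.644] [-0.11 -0.46  0.5 ] 0.0
[[ 1.740e-02  9.998e-01 -5.000e-04]
 [ 9.998e-01 -1.740e-02 -2.000e-04]
 [-2.000e-04 -5.000e-04 -1.000e+00]]
```

```bash
python3 -m pendant '[{"jaw":0.3,"tx":0.1,"ty":0.1,"tz":-5,"ax":0,"ay":0,"az":0},{"jaw":0.3,"tx":0.1,"ty":0.1,"tz":-9,"ax":0,"ay":0,"az":0},{"jaw":0.3,"tx":0.1,"ty":0.1,"tz":-12.1,"ax":0,"ay":0,"az":0},{"jaw":0.3,"tx":0.1,"ty":0.1,"tz":-12.1,"ax":0,"ay":0,"az":0},{"jaw":-0.6,"tx":0.1,"ty":0.1,"tz":-12.1,"ax":0,"ay":0,"az":0},{"jaw":-0.6,"tx":0.1,"ty":0.1,"tz":-12.1,"ax":0,"ay":0,"az":0},{"jaw":-0.6,"tx":0.1,"ty":0.1,"tz":-12.1,"ax":0,"ay":0,"az":0},{"jaw":-0.6,"tx":0.1,"ty":0.1,"tz":-12.1,"ax":0,"ay":0,"az":0},{"jaw":-0.6,"tx":0.1,"ty":0.1,"tz":-12.1,"ax":0,"ay":0,"az":0},{"jaw":-0.6,"tx":0.1,"ty":0.1,"tz":-12.1,"ax":0,"ay":0,"az":0}]' 40
```

```text
clock: 2.65
position: [0.5445, -0.3337, 0.1124]
ee_rot: [0.002, 0.713, 0.702, -0.0]
contact_force: [-1.6, -0.5, 6.8]
width: 0.0272
gripper_force: 43.5
```

```bash
python3 -m pendant '[{"jaw":-0.6,"tx":0,"ty":0,"tz":4,"ax":0,"ay":0,"az":0},{"jaw":-0.6,"tx":0,"ty":0,"tz":9,"ax":0,"ay":0,"az":0},{"jaw":-0.6,"tx":0,"ty":0,"tz":14,"ax":0,"ay":0,"az":0},{"jaw":-0.6,"tx":0,"ty":0,"tz":19,"ax":0,"ay":0,"az":0},{"jaw":-0.6,"tx":0,"ty":0,"tz":22,"ax":0,"ay":0,"az":0},{"jaw":-0.6,"tx":0,"ty":0,"tz":22,"ax":0,"ay":0,"az":0},{"jaw":-0.6,"tx":0,"ty":0,"tz":22,"ax":0,"ay":0,"az":0}]' 60
python3 - <<'E'
from rig import manip
import cv2,numpy as np
a=manip.get_image("scene");b=manip.get_image("top")
np.savez("scene2.npz",**a);np.savez("top2.npz",**b)
cv2.imwrite("pics/s2.png",np.hstack([a["pixels"][60:360,50:400],b["pixels"][60:360,300:640]]))
E
python3 st.py
```

```text
clock: 3.52
position: [0.5433, -0.3318, 0.3284]
ee_rot: [-0.002, 0.713, 0.702, -0.0]
contact_force: [-0.3, 0.4, -1.9]
width: 0.0274
gripper_force: 59.7
3.625 [ 0.5432 -0.3318  0.3278] 0.027284231971566826 [-0.658  0.341  1.177  0.     1.628 -0.642] [ 0.37  0.32 -1.79] 59.710378646850586
[[ 0.0155  0.9999 -0.0035]
 [ 0.9999 -0.0155  0.0029]
 [ 0.0028 -0.0035 -1.    ]]
```

View pics/s2.png

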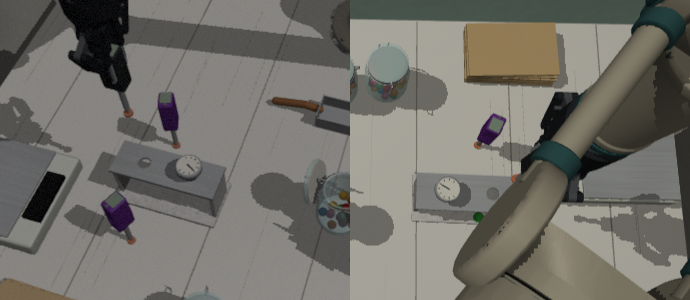

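Run:
```python
from h import *
S,T=load("scene2"),load("top2")
def proj(im,p):
    c=np.linalg.inv(im["pose"])@np.r_[p,1];return im["fx"]*c[0]/c[2]+im["cx"],im["fy"]*c[1]/c[2]+im["cy"]
p=np.array([.5432,-.3318,.3278])
f=p-[0,0,.0984]
L={}
for n,im in(("S",S),("T",T)):
    print(n,"expect foot",np.round(proj(im,f),1), "tcp",np.round(proj(im,p),1))
    h=cv2.cvtColor(im["pixels"],cv2.COLOR_BGR2HSV);m=cv2.inRange(h,(0,70,80),(18,255,255))
    _,l,st,ce=cv2.connectedComponentsWithStats(m)
    for i in range(1,len(st)):
        if st[i,4]>8 and np.linalg.norm(ce[i]-proj(im,f))<30: print(st[i],ce[i].round(1));X=cloud(im)[l==i];print(np.median(X,0).round(4),X.max(0).round(4));L[n]=ce[i]
if len(L)==2: print("tri",tri(ray(S,*L["S"]),ray(T,*L["T"])).round(4))
c=cv2.resize(S["pixels"][100:190,130:230],None,fx=6,fy=6,interpolation=cv2.INTER_CUBIC);cv2.imwrite("pics/c2.png",c)
```

```text
S expect foot [178.7 174.9] tcp [164.8 133.5]
[174 169   9   8  42] [178.7 172.8]
[ 0.544  -0.3296  0.2355] [ 0.5492 -0.3237  0.247 ]
T expect foot [465.9 238.6] tcp [489.1 224.7]
[461 234   7   9  34] [463.8 237.9]
[ 0.5434 -0.3274  0.233 ] [ 0.5996 -0.1895  0.6626]
tri [ 0.5435 -0.3284  0.2357]
```

View pics/c2.png

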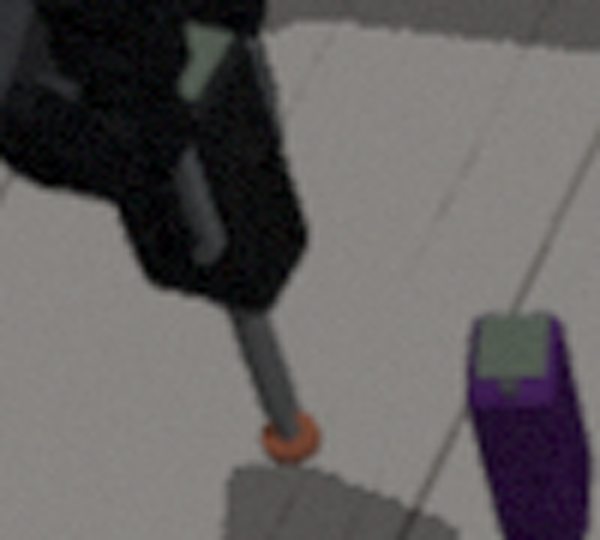

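The probe is held and hangs straight. The copper foot is at crop (291,438), about 2–3 mm to +y of the TCP axis. Next I carry it over to the chute and tilt it above the ring.

```bash
python3 -m pendant '[{"jaw":-0.6,"tx":0,"ty":3,"tz":0,"ax":0,"ay":0,"az":0},{"jaw":-0.6,"tx":0,"ty":8,"tz":0,"ax":0,"ay":0,"az":0},{"jaw":-0.6,"tx":-0.5,"ty":13,"tz":0,"ax":0,"ay":0,"az":0},{"jaw":-0.6,"tx":-0.5,"ty":18,"tz":0,"ax":0,"ay":0,"az":0},{"jaw":-0.6,"tx":-1,"ty":23,"tz":0,"ax":0,"ay":0,"az":0},{"jaw":-0.6,"tx":-1,"ty":28,"tz":0,"ax":3,"ay":-0.8,"az":0},{"jaw":-0.6,"tx":-1.5,"ty":33,"tz":0,"ax":8,"ay":-2.4,"az":0},{"jaw":-0.6,"tx":-1.5,"ty":38,"tz":0,"ax":13,"ay":-3.6,"az":0},{"jaw":-0.6,"tx":-1.5,"ty":41.5,"tz":-1,"ax":17.4,"ay":-4.8,"az":0},{"jaw":-0.6,"tx":-1.5,"ty":43.2,"tz":-2,"ax":17.4,"ay":-4.8,"az":0}]' 60
python3 -m pendant '[{"jaw":-0.6,"tx":0,"ty":0,"tz":-2.6,"ax":0,"ay":0,"az":0},{"jaw":-0.6,"tx":0,"ty":0,"tz":-2.6,"ax":0,"ay":0,"az":0},{"jaw":-0.6,"tx":0,"ty":0,"tz":-2.6,"ax":0,"ay":0,"az":0},{"jaw":-0.6,"tx":0,"ty":0,"tz":-2.6,"ax":0,"ay":0,"az":0}]'
python3 - <<'E'
from rig import manip
import cv2,numpy as np
a=manip.get_image("scene");b=manip.get_image("top")
np.savez("scene3.npz",**a);np.savez("top3.npz",**b)
f=lambda i,x0,y0:cv2.resize(i["pixels"][y0:y0+120,x0:x0+80],None,fx=5,fy=5,interpolation=cv2.INTER_CUBIC)
cv2.imwrite("pics/s3.png",np.hstack([f(a,420,190),f(b,140,170)]))
E
python3 st.py
```

```text
clock: 4.88
position: [0.5276, 0.0998, 0.3082]
ee_rot: [-0.079, 0.704, 0.693, 0.134]
contact_force: [0.1, -0.1, -1.9]
width: 0.027
gripper_force: 59.7
clock: 5.38
position: [0.5296, 0.0992, 0.2853]
ee_rot: [-0.078, 0.704, 0.693, 0.136]
contact_force: [-0.1, 1.0, -2.1]
width: 0.027
gripper_force: 59.5
5.475 [0.5294 0.0993 0.2851] 0.027575992335762557 [-0.159  0.141  1.594  0.319  1.378 -0.2  ] [-0.1   0.35 -2.02] 59.49111878871918
[[ 0.0028  0.9965  0.084 ]
 [ 0.9541 -0.0279  0.2983]
 [ 0.2996  0.0793 -0.9508]]
```

View pics/s3.png

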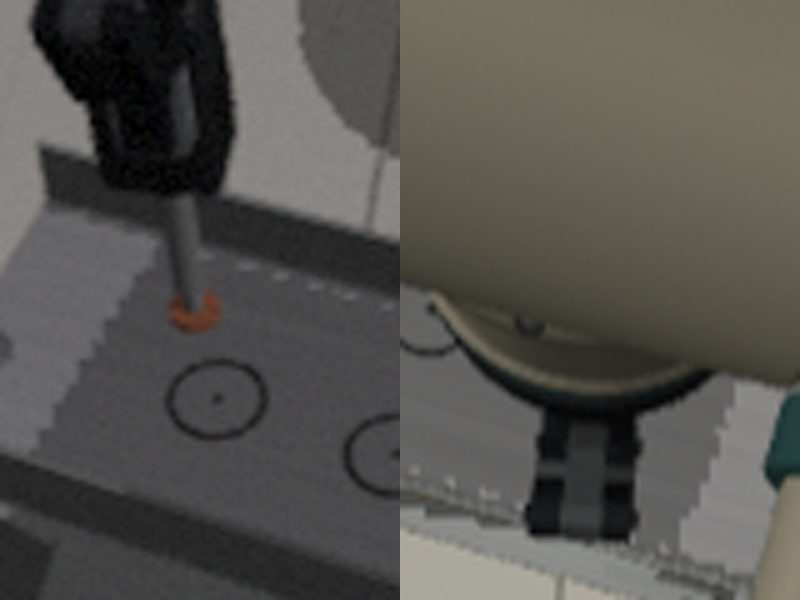

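Run:
```python
from h import *
S=load("scene3")
def proj(p):
    c=np.linalg.inv(S["pose"])@np.r_[p,1];return np.array([S["fx"]*c[0]/c[2]+S["cx"],S["fy"]*c[1]/c[2]+S["cy"]])
p=np.array([.5294,.0993,.2851]);z=np.array([.084,.2983,-.9508]);x=np.array([.0028,.9541,.2996])
spot=np.array([.5392,.1436,.1500]);n=-z
print("spot px",proj(spot),"h tcp",(p-spot)@n,"foot h",(p-spot)@n-.0984)
h=cv2.cvtColor(S["pixels"],cv2.COLOR_BGR2HSV);m=cv2.inRange(h,(0,90,70),(18,255,255));m[:,:440]=0;m[:,480:]=0;m[:235]=0;m[265:]=0
e=cv2.minEnclosingCircle(cv2.findNonZero(m));print("copper circle",e,cv2.boundingRect(m))
X=cloud(S)[m>0];print("depth pts",np.median(X,0).round(4),"h",np.median((X-spot)@n))
for c in(0,.002,.004): print(c,"pred foot mid",proj(p+z*.0964+x*c).round(1))
# stem line: depth points between heights above foot
A=p+z*.0984
P=cloud(S)[190:262,440:480].reshape(-1,3);q=P-A;s=q@n;lat=q-np.outer(s,n)
y=np.cross(z,x)
for lo,hi in((.0,.004),(.01,.02),(.02,.03),(.03,.04),(.04,.05),(.05,.06)):
    k=(s>lo)&(s<hi)&(np.linalg.norm(lat,axis=1)<.015);print(lo,k.sum(),np.median(lat[k]@x).round(4),np.median(lat[k]@y).round(4))
```

```text
spot px [463.02208428 269.75096823] h tcp 0.14249097000000002 foot h 0.04409097000000002
copper circle ((458.5, 251.5), 4.743516445159912) (454, 248, 10, 8)
depth pts [0.5393 0.1286 0.1966] h 0.049142402215492834
0 pred foot mid [458.8 252.8]
0.002 pred foot mid [460.1 253. ]
0.004 pred foot mid [461.4 253.1]
0.0 23 0.003 -0.0003
0.01 19 0.0018 0.0021
0.02 25 0.0017 0.003
0.03 28 0.0016 0.0033
0.04 28 0.0012 0.0037
0.05 28 0.0007 0.0033
```

```bash
python3 -m pendant '[{"jaw":-0.6,"tx":-0.1,"ty":0.5,"tz":-1,"ax":0,"ay":0,"az":0},{"jaw":-0.6,"tx":0,"ty":0.8,"tz":-2,"ax":0,"ay":0,"az":0},{"jaw":-0.6,"tx":0.1,"ty":1.1,"tz":-3,"ax":0,"ay":0,"az":0},{"jaw":-0.6,"tx":0.14,"ty":1.39,"tz":-3.8,"ax":0,"ay":0,"az":0},{"jaw":-0.6,"tx":0.14,"ty":1.39,"tz":-3.8,"ax":0,"ay":0,"az":0},{"jaw":-0.6,"tx":0.14,"ty":1.39,"tz":-3.8,"ax":0,"ay":0,"az":0},{"jaw":-0.6,"tx":0.14,"ty":1.39,"tz":-3.8,"ax":0,"ay":0,"az":0}]'
cat > f.py <<'E'
from h import *
from rig import manip
F=[]
for i in range(6):
    a=manip.get_image("scene");s=manip.get_state();F.append(s["contact_force"])
n=np.array([-.084,-.2983,.9508]);p=s["position"];spot=np.array([.5392,.1436,.1500])
F=np.array(F);print("F",F.mean(0).round(2),"Fn",(F@n).round(2),"pos",p.round(4),s["ee_rot"].round(4),s["clock"])
A=p-.0984*n;d=A-spot;print("foot h(kin) mm",1000*d@n,"lat mm",1000*(d-(d@n)*n))
np.savez("sceneF.npz",**a)
h=cv2.cvtColor(a["pixels"],cv2.COLOR_BGR2HSV);m=cv2.inRange(h,(0,90,70),(18,255,255));m[:,:440]=0;m[:,485:]=0;m[:235]=0;m[290:]=0
print("copper",cv2.boundingRect(m),"ring centre 462.9,269.4")
cv2.imwrite("pics/f%d.png"%int(s["clock"]*100),cv2.resize(a["pixels"][215:305,420:510],(540,540),interpolation=cv2.INTER_CUBIC))
E
python3 f.py
```

```text
clock: 6.35
position: [0.5306, 0.1133, 0.2468]
ee_rot: [-0.078, 0.704, 0.693, 0.136]
contact_force: [-0.5, -0.4, -2.1]
width: 0.0274
gripper_force: 59.6
F [ 0.04 -0.08 -2.05] Fn [-1.72 -1.82 -1.43 -2.72 -2.24 -1.63] pos [0.5303 0.1134 0.2465] [-0.0783  0.7038  0.6929  0.1359] 6.65
foot h(kin) mm 3.097465200053261 lat mm [-0.3993726   0.0410992  -0.02258288]
copper (459, 264, 8, 6) ring centre 462.9,269.4
```

```bash
python3 -m pendant '[{"jaw":-0.6,"tx":0.02,"ty":0.07,"tz":-0.24,"ax":0,"ay":0,"az":0},{"jaw":-0.6,"tx":0.04,"ty":0.15,"tz":-0.48,"ax":0,"ay":0,"az":0},{"jaw":-0.6,"tx":0.04,"ty":0.15,"tz":-0.48,"ax":0,"ay":0,"az":0},{"jaw":-0.6,"tx":0.04,"ty":0.15,"tz":-0.48,"ax":0,"ay":0,"az":0}]'
python3 f.py
```

```text
clock: 7.15
position: [0.5306, 0.1149, 0.2416]
ee_rot: [-0.078, 0.704, 0.693, 0.136]
contact_force: [-0.0, -0.4, -0.8]
width: 0.0277
gripper_force: 59.8
F [-0.47 -0.76 -0.36] Fn [-0.68  0.58 -0.21 -0.57  0.23  0.23] pos [0.5306 0.1149 0.2416] [-0.0784  0.7038  0.6929  0.1359] 7.45
foot h(kin) mm -2.058902276802662 lat mm [-0.47184016  0.0453724  -0.02732164]
copper (459, 265, 9, 6) ring centre 462.9,269.4
```

```bash
python3 -m pendant '[{"jaw":-0.6,"tx":0.02,"ty":0.04,"tz":-0.12,"ax":0,"ay":0,"az":0},{"jaw":-0.6,"tx":0.03,"ty":0.07,"tz":-0.24,"ax":0,"ay":0,"az":0},{"jaw":-0.6,"tx":0.03,"ty":0.07,"tz":-0.24,"ax":0,"ay":0,"az":0},{"jaw":-0.6,"tx":0.03,"ty":0.07,"tz":-0.24,"ax":0,"ay":0,"az":0}]'
python3 f.py; ls pics
```

```text
clock: 7.95
position: [0.5309, 0.1156, 0.2392]
ee_rot: [-0.079, 0.704, 0.693, 0.136]
contact_force: [-1.9, -0.5, 1.3]
width: 0.0274
gripper_force: 60.1
F [-0.9  -1.04  1.42] Fn [1.61 1.83 2.37 2.13 1.13 1.36] pos [0.5309 0.1156 0.2391] [-0.0785  0.7038  0.6929  0.1358] 8.25
foot h(kin) mm -4.610321908830364 lat mm [-0.42335698  0.00459393 -0.03567224]
copper (459, 266, 9, 5) ring centre 462.9,269.4
c2.png
crop.png
f665.png
f745.png
f825.png
s1.png
s2.png
s3.png
scene0.png
top0.png
```

View pics/f825.png

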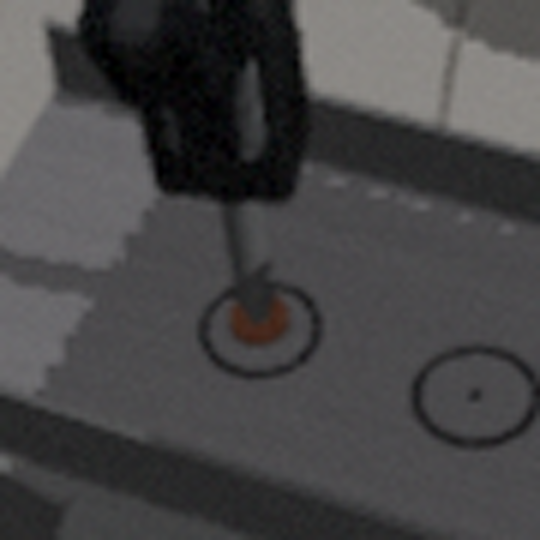

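The foot is inside the ring: centre near crop (258,319), ring centre (261,328). That is about 2–3 mm off across the slope. There is plenty of time, so I lift off, shift 2 mm and press again.

```bash
python3 -m pendant '[{"jaw":-0.6,"tx":-0.06,"ty":-0.21,"tz":0.67,"ax":0,"ay":0,"az":0},{"jaw":-0.6,"tx":-0.06,"ty":-0.21,"tz":0.67,"ax":0,"ay":0,"az":0},{"jaw":-0.6,"tx":0.15,"ty":-0.26,"tz":0.67,"ax":0,"ay":0,"az":0},{"jaw":-0.6,"tx":0.15,"ty":-0.26,"tz":0.67,"ax":0,"ay":0,"az":0},{"jaw":-0.6,"tx":0.18,"ty":-0.15,"tz":0.33,"ax":0,"ay":0,"az":0},{"jaw":-0.6,"tx":0.2,"ty":-0.05,"tz":0.01,"ax":0,"ay":0,"az":0},{"jaw":-0.6,"tx":0.2,"ty":-0.05,"tz":0,"ax":0,"ay":0,"az":0},{"jaw":-0.6,"tx":0.2,"ty":-0.05,"tz":0,"ax":0,"ay":0,"az":0},{"jaw":-0.6,"tx":0.2,"ty":-0.05,"tz":0,"ax":0,"ay":0,"az":0},{"jaw":-0.6,"tx":0.2,"ty":-0.05,"tz":0,"ax":0,"ay":0,"az":0}]'
python3 f.py; python3 st.py; ls pics/f*
```

```text
clock: 9.5
position: [0.5331, 0.1151, 0.2394]
ee_rot: [-0.078, 0.704, 0.693, 0.136]
contact_force: [-0.0, -1.2, 0.7]
width: 0.0278
gripper_force: 60.0
F [ 0.26 -0.61  1.04] Fn [0.88 1.32 0.96 1.66 1.52 0.56] pos [0.5331 0.1151 0.2392] [-0.0783  0.7038  0.6929  0.136 ] 9.8
foot h(kin) mm -4.565188381121975 lat mm [ 1.81469247 -0.49907432  0.00403036]
copper (458, 267, 9, 5) ring centre 462.9,269.4
9.8 [0.5331 0.1151 0.2392] 0.02749892412119469 [-0.126  0.174  1.669  0.327  1.268 -0.204] [ 0.05 -0.51  0.43] 59.9490487575531
[[ 0.0029  0.9966  0.0829]
 [ 0.954  -0.0276  0.2987]
 [ 0.2999  0.0782 -0.9507]]
pics/f665.png
pics/f745.png
pics/f825.png
pics/f980.png
```

View pics/f980.png

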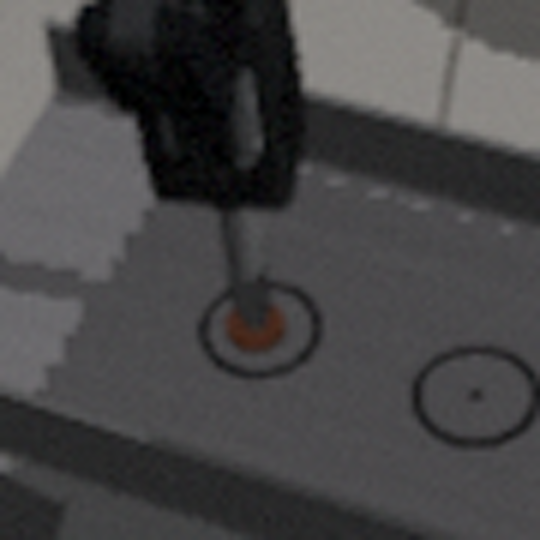

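The foot is now centred in the lowest ring: crop (255,327) against (261,328). It is square to the bed, with about 3–3.5 N on the spring, which is roughly 4 mm of travel.

```bash
python3 -c "
from rig import manip
print(manip.sign_off())"
```

```text
the job is handed in; nothing more can be done
None
```

I handed the job in at about 10 s: the gripper is holding the surface thermometer square to the bed in the lowest ring, its sprung foot pressed in about 4 mm; I did not touch the needle thermometer or the jar.

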